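# Dial open the sample lockbox

### The arm

A 6-joint arm with a two-finger parallel gripper is mounted at the origin on the work surface. World frame = base frame: x ahead of the robot, y to its left, z up, the work surface at z = 0. Lengths are in m, angles in rad, forces in N, time in s.
With the tool pointing down it reaches from about 0.275 to 0.85 m from the base axis. Payload 5.2 kg.
Tool frame: the origin (TCP) lies at the very end of the fingers, on their centre line; the grasp point (between the pads) lies 19 mm behind it; z points along the fingers, y is the line along which they close (so a half turn about z gives the same grasp; the last joint's range is limited). The gripper opens to 85 mm and grips with 20 to 120 N. Pads are 22 mm wide; open, the fingers measure 114 mm over their backs; the gripper's body (76 mm by 85 mm) begins 54 mm behind the grasp point. The pads swing forward as they close: fully open they stand 13 mm farther back than shut.
Start: joints at [-1.491, 0.259, 1.535, -0, 1.348, -0.203], TCP at [0.153, -0.528, 0.231] pointing down, gripper open.
Joint ranges: [-3.14, 3.14], [-0.91, 2.08], [0.19, 2.58], [-1.22, 4.36], [0.22, 2.71], [-3.12, 3.12]. Speed limits (rad/s): [2.57, 2.57, 3.14, 3.14, 3.14, 3.14].

### API

Orientations are given as a rotation vector (axis times angle).
In Python, from bench import arm gives the robot as it stands.
- The arm moves only by the shell command python3 -m pendant 'ROWS' [FORCE]. ROWS is a JSON object of lists of equal length, an entry for each row: "translation": the shift along the tool's x, y, z in units of 750 mm (1.0 is 750 mm), a list of three; "delta_rot": the turn, a rotation vector about the tool's x, y, z in units of 90 degrees (1.0 is 90 degrees), a list of three; "jaw": the opening, from -1 (shut) to 1 (fully open), so that 0 is half open. A call has 1 to 12 rows; each row is the pose to reach, as a shift and turn from the pose commanded when the call began, along the tool's axes at that moment; what a row does not reach only later rows make up. A row lasts 1/8 s, in which the tool goes at most 62.5 mm and 10.7 degrees, less where a joint would pass 70% of its speed; a pose out of reach is approached as far as the arm can. A call with a number of a shift or a turn outside -1 to 1 is refused whole. A call with a gripper value outside its range is refused whole. The fingers move at their own pace and stop on an object; FORCE is the grip in N (left out, the last holds). Time passes only in rows, so rows that repeat a pose let the fingers close. It gives the time, the measured TCP pose, the force, the opening and the grip force at its end, in the units of the state.
- arm.sense(): the state, without advancing time (a new reading comes with each control period).
- arm.read_camera(name): name is "scene" or "top" or "wrist"; returns a dict with "frame" (384x512x3 uint8, blue, green, red), "fovy" (degrees; the focal length in pixels is half the picture's height over the tangent of half this angle, whatever the lens; pixels are square), "cx", "cy" (the principal point, pixels), "eye" and "rotation" of the camera in the world. Camera axes: x right, y down, z forward; pixel columns grow to the right and rows downward; lengths in m; the calibration is good to about 2 mm. A picture is of the moment at which its call begins. There is no depth.
- arm.sign_off(): hands the job in; it is judged then, once.
The state is a dict: "time": time; "joint_pos": joint angles; "joint_vel": joint speeds; "joint_efforts": joint torques, N m; "eef_pos": TCP position; "eef_rot": TCP orientation; "contact_force": force on the tool from outside, world axes, zero at the start; "torque": the same for the moment, N m; "finger_gap": opening from 0.0 (shut) to 1.0 (fully open); "finger_force": force on a finger pad.
Only numpy, scipy, OpenCV 4.12 (cv2) and the standard library are available. Lean on these libraries where they do the work, as an engineer would, in place of code of your own. Each camera call takes 0.05 s, during which the arm holds its last target. There are 200 camera calls.

### The job

Open the sample lockbox: its combination is 8 - 10, counted like a clock face in twelve marks clockwise from the long mark (which is 12). Turn the dial by its crank post counter-clockwise past 8 once and stop on it the second time, then clockwise past 10 once and stop on it the second time, then slowly counter-clockwise again until the bolt drops in and the dial comes to a stop. Slide the hatch cover fully open and let go, never forcing the stopped dial or a bolted cover, and leave the things around the box where they are.

Things in the scene. Friction and masses are not known exactly. Their poses are not given: they have to be found in the camera images.
- lockbox: Cream steel box fixed to the table, 200 x 320 x 85 mm high (x, y, z); z up. Origin on the table, between its two halves: in its frame the dial's vertical axis is at (0, 80 mm) and the hatch half lies at negative y.
- mark_12 (a point): Outer end of the long white mark (12), 68 mm from the dial's axis towards the lockbox's +x, on its top (85 mm up). The other eleven marks are short. Seen from above they count clockwise, 30 degrees apart: mark n lies at -30 n degrees from the lockbox's +x, so 8 at +120 degrees, 10 at +60 degrees, 3 towards the hatch.
- dial_axis (a point): Point on the dial's axis, 120 mm above the table, level with crank_grip. The dial is a black disc of 92 mm diameter, its top 98 mm above the table; a 32 mm steel hub stands 6 mm higher. It turns endlessly. Two wheels inside are picked up one after the other, each after 240 degrees of turning one way: hence the passes. Stop on the numbers within 6 degrees.
- crank_grip (a point): Middle of the upright steel crank post on the dial, 16 mm diameter, 42 mm tall (98 to 140 mm above the table), 36 mm from the dial's axis. It spins freely on its own pin, so the hand can hold it and lead it round the circle with unchanged heading. The post is the pointer: the dial reads the mark it stands towards.
- dial: The black dial with its crank post; origin on its axis at table level, x axis towards the post. Turning takes 1 to 5 N at the post, more as wheels are carried; a light click (up to 4 N more) is felt about once a turn. After the right combination it stops hard 70 to 160 degrees counter-clockwise of 10, elsewhere each time, because the bolt has dropped into it.
- bolt_pin (a point): Top of the small brass pin (10 x 6 mm) of the bolt, in a slot between dial and cover, 97 mm above the table. When the combination is right the bolt springs 10 mm towards the dial's axis: from y = 0 to y = 10 mm in the lockbox frame; a false click moves it 2 mm at most.
- bolt: The spring bolt that carries the pin, 12 mm thick, mostly inside the box. Its origin is the lockbox's while locked and moves 10 mm along the lockbox's +y as it drops. Loading it with more than 30 N, by forcing the dial after it has stopped or the cover while bolted, damages the lock.
- cover (a joint): Flat aluminium hatch cover, 135 x 140 x 4 mm, that slides along the lockbox's +x; 0 m shut, 0.080 m fully open (end stop). About 2 N of friction. Bolted, it gives 2 mm only.
- cover_grip (a point): Middle of the upright black post in the middle of the cover, 16 mm diameter, from 90 to 126 mm above the table; this point is 110 mm above it.
- tube_rack: White tube rack, 240 x 80 mm, 105 mm high with tubes; bystander. Origin under its centre.
- bowl: Steel bowl, 130 mm across, 50 mm high; bystander. Origin under its centre.
- dropper: Green dropper bottle, 48 mm across, 105 mm high, beyond the lockbox's dial half; bystander. Origin under its centre.
- timer: White bench timer, 60 x 60 x 22 mm, to the left of the lockbox; bystander. Origin under its centre.
- jar: Glass jar with steel lid, 70 mm across, 100 mm high; bystander. Origin under its centre.
- spatula: Flat spatula, 200 mm long, lying; bystander. Origin under its middle.

How it is judged:
By the outcome, as a careful person would: the job done as asked, in the order asked, and still so for the second after the job is handed in, with the robot touching nothing.
It also fails if it takes over 72 s, if anything falls off the work surface, if the arm or the gripper's body presses on something with over 40 N, if the wrist force passes 120 N, or if a joint passes its speed limit or range.

## Working session

There is one attempt and no reset: what is moved stays moved. The work goes in short steps, Python scripts to look and compute and a shell command to move; the robot and the scene stay as the last step left them, time stands still between calls to the robot, and variables do not carry over. Pictures are saved under pics/ and viewed, at most 13 in all, crops included, and the job is handed in when it is done.

```bash
mkdir -p pics; ls
python3 - <<'E'
from bench import arm
import cv2
s=arm.sense(); print({k:s[k] for k in s})
for n in ("scene","top"):
    c=arm.read_camera(n); cv2.imwrite(f"pics/{n}0.png",c["frame"]); print(n,{k:c[k] for k in c if k!="frame"})
E
```

```text
pics
{'time': 0.0, 'joint_pos': array([-1.49083125e+00,  2.59343814e-01,  1.53610543e+00, -2.27563606e-05,
        1.34803055e+00, -2.02787363e-01]), 'joint_vel': array([-0.00086643,  0.00051495, -0.0008338 , -0.00106852,  0.00064954,
        0.00047021]), 'joint_efforts': array([ 2.79188125e-04, -4.46028364e+01, -2.90573233e+01, -2.69546344e-04,
        1.20055964e-02,  3.32495887e-06]), 'eef_pos': array([ 0.15342655, -0.52759388,  0.23046531]), 'eef_rot': array([-3.10838178e+00, -4.42410672e-01, -1.47049520e-04]), 'contact_force': array([-1.09086804,  0.16168759, -0.37733859]), 'torque': array([-0.00992979, -0.04195994,  0.00598668]), 'finger_force': 0.0, 'finger_gap': 1.0010238130771472}
scene {'fovy': 44.94540985229641, 'cx': 255.05263278061818, 'cy': 180.5180252799615, 'eye': array([1.73467122, 0.6791545 , 1.24631294]), 'rotation': array([-1.28734809, -2.14607246,  1.01646259])}
top {'fovy': 54.725767852533586, 'cx': 252.1128226889179, 'cy': 190.81099098741535, 'eye': array([0.38750766, 0.04528823, 1.53736505]), 'rotation': array([-2.16712918,  2.19997307, -0.10956408])}
```

View pics/top0.png

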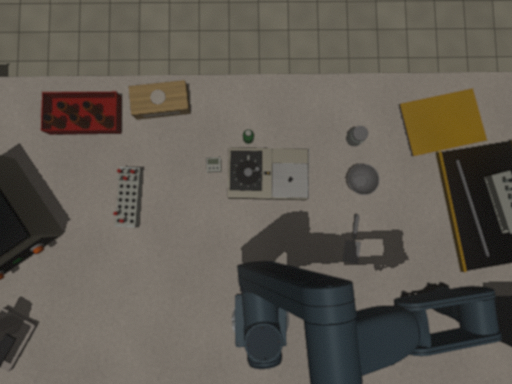

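View pics/scene0.png

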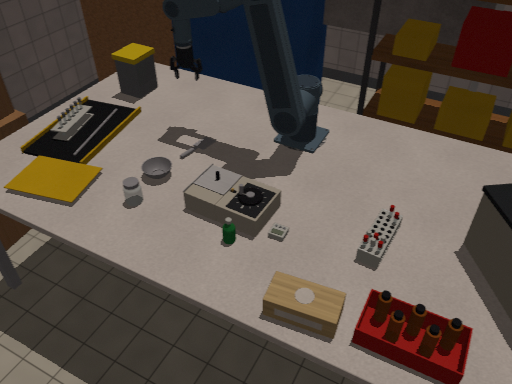

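Top view: lockbox at cols 228–308, rows 148–200, with the dial centred near (248,171), the cover post near (291,180), the timer at (213,164) and the dropper at (248,135). I'll write helpers, get rough positions and move the wrist camera above the box.

```bash
cat > h.py <<'E'
import numpy as np, cv2
from scipy.spatial.transform import Rotation as R
from bench import arm
def cast(c,uv,z):
    "pixels -> world points on plane height z"
    uv=np.atleast_2d(uv).astype(float); f=c["frame"].shape[0]/2/np.tan(np.radians(c["fovy"]/2))
    d=np.c_[(uv[:,0]-c["cx"])/f,(uv[:,1]-c["cy"])/f,np.ones(len(uv))]
    d=R.from_rotvec(c["rotation"]).apply(d)
    return c["eye"]+d*((z-c["eye"][2])/d[:,2])[:,None]
def proj(c,P):
    f=c["frame"].shape[0]/2/np.tan(np.radians(c["fovy"]/2))
    q=R.from_rotvec(c["rotation"]).inv().apply(np.atleast_2d(P)-c["eye"])
    return np.c_[q[:,0]/q[:,2]*f+c["cx"],q[:,1]/q[:,2]*f+c["cy"]]
def rows(goal,yaw=None):
    "shift (units) in tool axes and turn about tool z (units) to a goal TCP; yaw = world angle of tool x"
    s=arm.sense(); T=R.from_rotvec(s["eef_rot"])
    x=T.as_matrix()[:,0]; y0=np.arctan2(x[1],x[0])
    print("pos",s["eef_pos"].round(4),"yaw",np.degrees(y0).round(2),"shift",(T.inv().apply(np.array(goal)-s["eef_pos"])/.75).round(4),
      "dz", None if yaw is None else round(-(yaw-np.degrees(y0))/90,4))
E
python3 - <<'E'
from h import *
c=arm.read_camera("top")
for n,uv,z in [("corners",[(229,148),(308,149),(308,199),(229,198)],.085),("dial",[(248,171)],.1),("post",[(291,180)],.12),("timer",[(213,164)],.02),("dropper",[(248,135)],.1),("spat",[(357,235)],0),("bowl",[(362,179)],.03)]:
    print(n,cast(c,uv,z)[:,:2].round(3).tolist())
w=arm.read_camera("wrist"); s=arm.sense(); T=R.from_rotvec(s["eef_rot"])
print("cam in tool",T.inv().apply(w["eye"]-s["eef_pos"]),w["fovy"],(T.inv()*R.from_rotvec(w["rotation"])).as_rotvec(),T.as_matrix().round(3))
rows([.47,.02,.35],90)
E
```

```text
corners [[0.685, 0.113], [0.677, -0.2], [0.478, -0.195], [0.486, 0.115]]
dial [[0.59, 0.039]]
post [[0.55, -0.125]]
timer [[0.632, 0.183]]
dropper [[0.733, 0.037]]
spat [[0.331, -0.407]]
bowl [[0.56, -0.428]]
cam in tool [ 0.08173468  0.00049289 -0.14238867] 70.33639231587065 [-0.25386909 -0.25685724  1.55497931] [[ 0.96   0.279 -0.   ]
 [ 0.279 -0.96   0.001]
 [ 0.    -0.001 -1.   ]]
pos [ 0.1535 -0.5278  0.2308] yaw 16.2 shift [ 0.6091 -0.5838 -0.1582] dz -0.8199
```

```bash
python3 -c "
from h import *
rows([.55,.0,.36],90)"
```

```text
pos [ 0.1535 -0.5278  0.2308] yaw 16.2 shift [ 0.7041 -0.5284 -0.1715] dz -0.8199
```

```bash
python3 -m pendant '{"translation":[[0,0,-0.17],[0,0,-0.17],[0.1,-0.08,-0.17],[0.2,-0.15,-0.17],[0.3,-0.23,-0.17],[0.4,-0.3,-0.17],[0.5,-0.38,-0.17],[0.6,-0.45,-0.17],[0.704,-0.528,-0.172],[0.704,-0.528,-0.172],[0.704,-0.528,-0.172],[0.704,-0.528,-0.172]],"delta_rot":[[0,0,-0.1],[0,0,-0.2],[0,0,-0.3],[0,0,-0.4],[0,0,-0.5],[0,0,-0.6],[0,0,-0.7],[0,0,-0.82],[0,0,-0.82],[0,0,-0.82],[0,0,-0.82],[0,0,-0.82]],"jaw":[1,1,1,1,1,1,1,1,1,1,1,1]}' 25
python3 - <<'E'
from h import *
c=arm.read_camera("wrist"); cv2.imwrite("pics/w1.png",c["frame"]); print(c["eye"],arm.sense()["joint_pos"])
rows([.55,0,.36],90)
E
```

```text
time: 1.7
eef_pos: [0.5297, -0.0266, 0.3601]
eef_rot: [2.221, 2.221, -0.0]
contact_force: [1.3, -1.3, 0.6]
finger_gap: 1.006
finger_force: 0.0
[0.52923154 0.05513631 0.50259538] [-0.25103454  0.17341747  1.33735946  0.00576482  1.62999617 -0.2559457 ]
pos [ 0.5329 -0.0202  0.3593] yaw 90.3 shift [ 0.0268  0.0229 -0.0007] dz 0.0033
```

View pics/w1.png

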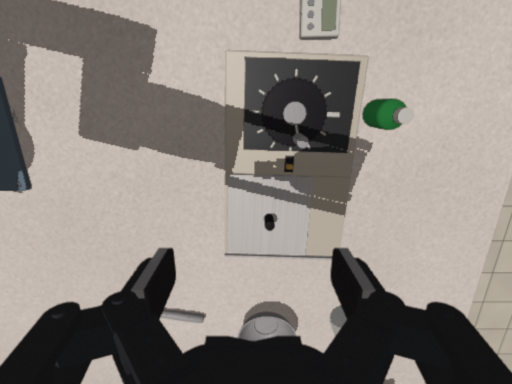

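Wrist view: dial hub at (295,113), long mark at (334,114), crank post near (303,140), bolt pin at (290,163) and cover post at (270,222). I'll measure again now the arm has settled, with a zoomed crop.

```bash
python3 -m pendant '{"translation":[[0,0,0],[0,0,0]],"delta_rot":[[0,0,0],[0,0,0]],"jaw":[1,1]}'
python3 - <<'E'
from h import *
import pickle
c=arm.read_camera("wrist"); pickle.dump(c,open("c2.pkl","wb"))
cv2.imwrite("pics/w2.png",cv2.resize(c["frame"][30:270,210:390],None,fx=3.2,fy=2.5*1.28/1.28*1.28 if 0 else 3.2)[:600*2][:768] if 0 else cv2.resize(c["frame"][40:240,215:375],None,fx=3,fy=3,interpolation=cv2.INTER_CUBIC))
print(c["eye"]); rows([.55,0,.36],90)
E
```

```text
time: 2.0
eef_pos: [0.5283, -0.0291, 0.3599]
eef_rot: [-2.222, -2.221, 0.001]
contact_force: [-0.0, 1.7, 0.0]
finger_gap: 1.002
finger_force: 0.0
[0.52802286 0.05261557 0.50238118]
pos [ 0.5283 -0.0295  0.3601] yaw 89.92 shift [0.0394 0.0289 0.0001] dz -0.0009
```

View pics/w2.png

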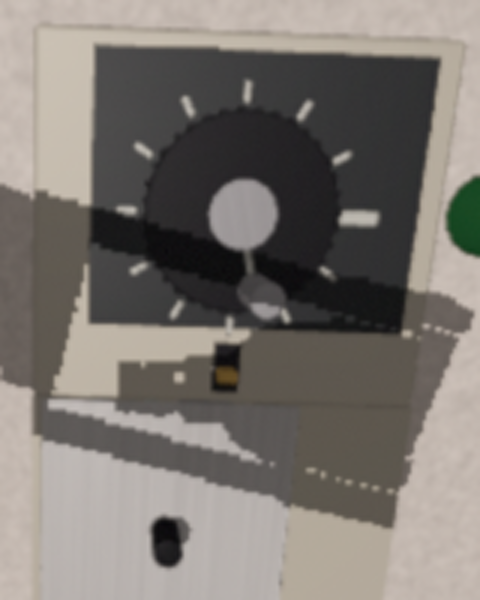

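Run:
```python
from h import *
import pickle
c=pickle.load(open("c2.pkl","rb"))
px=lambda L:[(215+(u+.5)/3-.5,40+(v+.5)/3-.5) for u,v in L]
# outer mark ends, marks 12,11,10,9,8,7,6,5,4
m=cast(c,px([(378,219),(351,155),(311,102),(248,81),(184,98),(135,145),(117,210),(131,272),(171,318),(231,336),(287,319),(331,277)]),.085)[:,:2]
# axis: shorts 1..11
sh=m[1:]; A=np.c_[2*sh,np.ones(len(sh))]; s=np.linalg.lstsq(A,(sh**2).sum(1),rcond=None)[0]; ax=s[:2]
print("axis(marks)",ax,"r",np.sqrt(s[2]+ax@ax)); d=m-ax
ang=np.degrees(np.arctan2(d[:,1],d[:,0])); exp=-30*np.array([0,11,10,9,8,7,6,5,4,3,2,1])
yaw=(ang-exp+180)%360-180; print("r12",np.hypot(*d[0]),"yaw",yaw.round(1),yaw.mean())
print("hub",cast(c,px([(243,214)]),.104)[0,:2])
print("post top",cast(c,px([(268,304)]),.14)[0],"foot",cast(c,px([(250,285)]),.098)[0])
print("cover post top",cast(c,px([(166,552),(165,525),(172,535)]),.126)[:,:2])
print("cover post base",cast(c,px([(180,530),(165,525)]),.09)[:,:2])
print("pin",cast(c,px([(227,376)]),.097)[0])
print("panel",cast(c,px([(95,44),(440,58),(402,332),(89,323)]),.085)[:,:2])
print("box",cast(c,px([(38,25),(463,42)]),.085)[:,:2])
y=np.radians(yaw.mean()); M=np.array([[np.cos(y),-np.sin(y)],[np.sin(y),np.cos(y)]])
o=ax-M@[0,.08]; print("origin",o,"pin exp",o,"cover post exp mid?")
print("proj dial circle",)
```

```text
axis(marks) [0.58734341 0.04208293] r 0.058839040291139816
r12 0.06919857518985342 yaw [-2.2 -3.4 -3.  -2.3 -2.2 -1.9 -1.5 -1.5 -1.4 -0.1 -1.4 -2.1] -1.9171563085173418
hub [0.58754324 0.0422749 ]
post top [0.5950194 0.0054793 0.14     ] foot [0.59349538 0.0091448  0.098     ]
cover post top [[ 0.55365803 -0.1199179 ]
 [ 0.55286286 -0.10521213]
 [ 0.5564698  -0.11061772]]
cover post base [[ 0.56349663 -0.12325968]
 [ 0.55523875 -0.12030799]]
pin [ 0.58444298 -0.03605595  0.097     ]
panel [[ 0.51869915  0.11639908]
 [ 0.67776139  0.11057648]
 [ 0.67441891 -0.01579999]
 [ 0.51469402 -0.01125868]]
box [[0.49275945 0.12419391]
 [0.68746244 0.11720546]]
origin [ 0.58466706 -0.03787229] pin exp [ 0.58466706 -0.03787229] cover post exp mid?
proj dial circle
```

```bash
python3 -m pendant '{"translation":[[0.048,0.089,0],[0.048,0.089,0.08],[0.048,0.089,0.16],[0.048,0.089,0.22],[0.048,0.089,0.27],[0.048,0.089,0.31],[0.048,0.089,0.334],[0.048,0.089,0.334],[0.048,0.089,0.334]],"delta_rot":[[0,0,0],[0,0,0],[0,0,0],[0,0,0],[0,0,0],[0,0,0],[0,0,0],[0,0,0],[0,0,0]],"jaw":[1,1,1,1,1,1,1,1,1]}' 25
python3 - <<'E'
from h import *
c=arm.read_camera("wrist"); cv2.imwrite("pics/w3.png",c["frame"]); rows([.595,.007,.109],90)
E
```

```text
time: 3.18
eef_pos: [0.5961, 0.0064, 0.1108]
eef_rot: [2.222, 2.219, 0.002]
contact_force: [0.1, 0.3, -0.1]
finger_gap: 0.998
finger_force: 0.0
pos [0.5963 0.0066 0.1111] yaw 89.94 shift [ 0.0005 -0.0018  0.0027] dz -0.0007
```

View pics/w3.png

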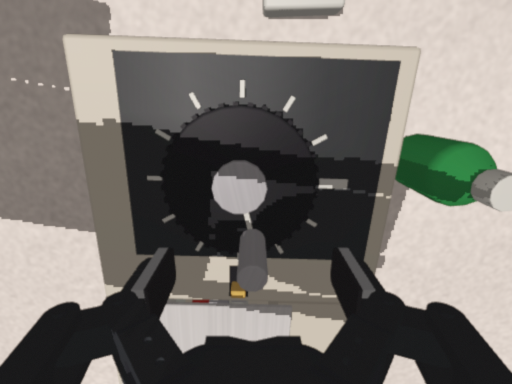

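The post, from (250,235) to its top near (252,280), stands between the open fingers. The hub is at (240,187) and the brass pin at (238,292), in view below the post. Next I refine the axis and close on the post.

```bash
python3 - <<'E'
from h import *
c=arm.read_camera("wrist")
print("hub",cast(c,[(239.5,187)],.104)[0],"post top",cast(c,[(252,279)],.14)[0],"pin",cast(c,[(238,292)],.097)[0])
m=cast(c,[(346,184),(147,179),(242,81),(292,97),(191,94),(326,136)],.085)[:,:2]; print("marks 12,6,9,10,8,11",m.round(4).tolist())
d=m[0]-m[1];print("yaw 12-6",np.degrees(np.arctan2(d[1],d[0])))
E
python3 -m pendant '{"translation":[[0,-0.001,0.002],[0,-0.001,0.002],[0,-0.001,0.002],[0,-0.001,0.002],[0,-0.001,0.002],[0,-0.001,0.002],[0,-0.001,0.002],[0,-0.001,0.002]],"delta_rot":[[0,0,0],[0,0,0],[0,0,0],[0,0,0],[0,0,0],[0,0,0],[0,0,0],[0,0,0]],"jaw":[-1,-1,-1,-1,-1,-1,-1,-1]}' 25
```

```text
hub [0.58829858 0.04275735 0.104     ] post top [0.59542952 0.00656406 0.14      ] pin [ 0.5856945  -0.03491736  0.097     ]
marks 12,6,9,10,8,11 [[0.656, 0.0389], [0.5283, 0.0424], [0.5898, 0.1003], [0.6188, 0.0917], [0.5602, 0.0934], [0.6405, 0.0693]]
yaw 12-6 -1.5691661028230566
time: 4.28
eef_pos: [0.595, 0.0075, 0.1083]
eef_rot: [2.221, 2.221, 0.001]
contact_force: [0.4, -0.0, 1.9]
finger_gap: 0.179
finger_force: 25.5
```

```bash
cat >> h.py <<'E'
def arc(a0,a1,n,r=.036):
    "row shifts [tool x,y] leading the post from a0 to a1 (world deg); tool x = world y, tool y = world x"
    a=np.radians(np.linspace(a0,a1,n+1)); q=r*(np.c_[np.sin(a),np.cos(a)]-[np.sin(a[0]),np.cos(a[0])])/.75
    print([[round(float(u),4),round(float(v),4),0] for u,v in q[1:]])
def post(ax=(.5876,.0422)):
    s=arm.sense(); d=s["eef_pos"][:2]-ax
    print("t",s["time"],"r",np.hypot(*d).round(4),"ang",np.degrees(np.arctan2(d[1],d[0])).round(2),"F",s["contact_force"].round(1),"pos",s["eef_pos"].round(4),"gap",round(s["finger_gap"],3))
E
python3 -c "
from h import *
post();arc(-78,32,11)"
```

```text
t 4.275 r 0.0355 ang -77.93 F [ 0.4 -0.   1.9] pos [0.595  0.0075 0.1083] gap 0.179
[[0.0024, 0.008, 0], [0.0062, 0.0155, 0], [0.0113, 0.0221, 0], [0.0174, 0.0278, 0], [0.0244, 0.0324, 0], [0.0321, 0.0357, 0], [0.0403, 0.0376, 0], [0.0486, 0.038, 0], [0.0569, 0.037, 0], [0.0649, 0.0345, 0], [0.0724, 0.0307, 0]]
```

```bash
python3 -m pendant '{"translation":[[0.0024,0.008,0],[0.0062,0.0155,0],[0.0113,0.0221,0],[0.0174,0.0278,0],[0.0244,0.0324,0],[0.0321,0.0357,0],[0.0403,0.0376,0],[0.0486,0.038,0],[0.0569,0.037,0],[0.0649,0.0345,0],[0.0724,0.0307,0],[0.0724,0.0307,0]],"delta_rot":[[0,0,0],[0,0,0],[0,0,0],[0,0,0],[0,0,0],[0,0,0],[0,0,0],[0,0,0],[0,0,0],[0,0,0],[0,0,0],[0,0,0]],"jaw":[-1,-1,-1,-1,-1,-1,-1,-1,-1,-1,-1,-1]}'
python3 -c "
from h import *
post();arc(32,197,11)"
```

```text
time: 5.78
eef_pos: [0.6176, 0.0633, 0.1082]
eef_rot: [-2.22, -2.221, -0.002]
contact_force: [2.2, 1.1, 3.8]
finger_gap: 0.18
finger_force: 25.6
t 5.775 r 0.0367 ang 35.06 F [2.2 1.1 3.8] pos [0.6176 0.0633 0.1082] gap 0.18
[[0.0097, -0.008, 0], [0.0169, -0.0182, 0], [0.0213, -0.0299, 0], [0.0225, -0.0424, 0], [0.0205, -0.0547, 0], [0.0153, -0.0661, 0], [0.0073, -0.0758, 0], [-0.0029, -0.0831, 0], [-0.0146, -0.0875, 0], [-0.0271, -0.0887, 0], [-0.0395, -0.0866, 0]]
```

```bash
python3 -m pendant '{"translation":[[0.0097,-0.008,0],[0.0169,-0.0182,0],[0.0213,-0.0299,0],[0.0225,-0.0424,0],[0.0205,-0.0547,0],[0.0153,-0.0661,0],[0.0153,-0.0661,0]],"delta_rot":[[0,0,0],[0,0,0],[0,0,0],[0,0,0],[0,0,0],[0,0,0],[0,0,0]],"jaw":[-1,-1,-1,-1,-1,-1,-1]}'
python3 -c "
from h import *
post()
c=arm.read_camera('wrist');cv2.imwrite('pics/w4.png',c['frame']);post();"
```

```text
time: 6.65
eef_pos: [0.5669, 0.0726, 0.108]
eef_rot: [-2.221, -2.221, 0.003]
contact_force: [1.7, -2.8, 1.6]
finger_gap: 0.177
finger_force: 25.5
t 6.65 r 0.0368 ang 124.22 F [ 1.7 -2.8  1.6] pos [0.5669 0.0726 0.108 ] gap 0.177
t 6.7 r 0.0368 ang 124.14 F [ 0.7 -3.   3.2] pos [0.567  0.0726 0.108 ] gap 0.177
```

View pics/w4.png

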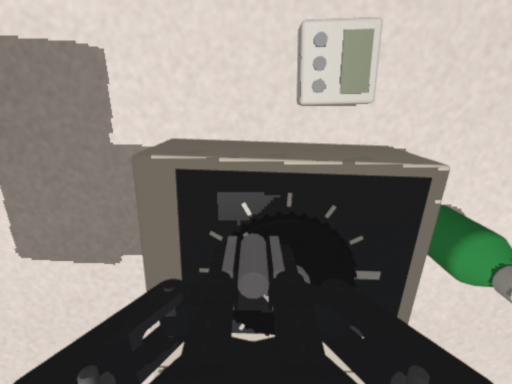

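Run:
```python
from h import *
from scipy.optimize import least_squares
P=np.array([(.595,.0075),(.6176,.0633),(.5670,.0726)])
s=least_squares(lambda a:np.hypot(*(P-a).T)-.036,[.5876,.0422]); print(s.x,s.fun)
d=P-s.x; print(np.degrees(np.arctan2(d[:,1],d[:,0])))
# camera: marks 8,9,10 outer ends and 12 for the axis
c=arm.read_camera("wrist"); m=cast(c,[(380,275),(243,204),(290,194),(335,207),(362,237),(199,270)],.085)[:,:2]
print("marks 12,8,9,10,11,6",m.round(4).tolist()); k=m[1:]; S=np.linalg.lstsq(np.c_[2*k,np.ones(5)],(k**2).sum(1),rcond=None)[0]
print("axis",S[:2],"mark ang",np.degrees(np.arctan2(*(m-S[:2]).T[::-1])))
```

```text
[0.58778613 0.04297759] [2.03582170e-04 8.13935471e-05 1.87710926e-04]
[-78.50640575  34.2800179  125.05745415]
marks 12,8,9,10,11,6 [[0.6568, 0.0387], [0.5601, 0.0924], [0.5902, 0.0993], [0.6199, 0.0904], [0.6402, 0.0687], [0.5284, 0.0426]]
axis [0.58808747 0.03971053] mark ang [ -0.81605918 117.96745981  87.92877757  57.92321601  29.13695227
 177.20715157]
```

```bash
sed -i 's/(.5876,.0422)/(.5878,.0430)/' h.py; python3 -c "
from h import *
arc(125,290,11); arc(290,455,11)"
```

```text
[[-0.0085, -0.0092, 0], [-0.019, -0.016, 0], [-0.031, -0.0197, 0], [-0.0435, -0.0203, 0], [-0.0557, -0.0176, 0], [-0.0669, -0.0118, 0], [-0.0761, -0.0033, 0], [-0.0828, 0.0072, 0], [-0.0866, 0.0192, 0], [-0.0871, 0.0317, 0], [-0.0844, 0.0439, 0]]
[[0.0058, 0.0111, 0], [0.0143, 0.0204, 0], [0.0248, 0.0271, 0], [0.0368, 0.0309, 0], [0.0493, 0.0314, 0], [0.0615, 0.0287, 0], [0.0726, 0.0229, 0], [0.0819, 0.0144, 0], [0.0886, 0.0039, 0], [0.0924, -0.0081, 0], [0.0929, -0.0206, 0]]
```

```bash
python3 -m pendant '{"translation":[[-0.0085,-0.0092,0],[-0.019,-0.016,0],[-0.031,-0.0197,0],[-0.0435,-0.0203,0],[-0.0557,-0.0176,0],[-0.0669,-0.0118,0],[-0.0761,-0.0033,0],[-0.0828,0.0072,0],[-0.0866,0.0192,0],[-0.0871,0.0317,0],[-0.0844,0.0439,0],[-0.0844,0.0439,0]],"delta_rot":[[0,0,0],[0,0,0],[0,0,0],[0,0,0],[0,0,0],[0,0,0],[0,0,0],[0,0,0],[0,0,0],[0,0,0],[0,0,0],[0,0,0]],"jaw":[-1,-1,-1,-1,-1,-1,-1,-1,-1,-1,-1,-1]}'
python3 -c "
from h import *
post()"
```

```text
time: 8.25
eef_pos: [0.6002, 0.0093, 0.1083]
eef_rot: [-2.221, -2.221, 0.003]
contact_force: [-0.2, -3.5, 5.2]
finger_gap: 0.175
finger_force: 25.8
t 8.25 r 0.036 ang -69.81 F [-0.2 -3.5  5.2] pos [0.6002 0.0093 0.1083] gap 0.175
```

```bash
python3 -m pendant '{"translation":[[0.0058,0.0111,0],[0.0143,0.0204,0],[0.0248,0.0271,0],[0.0368,0.0309,0],[0.0493,0.0314,0],[0.0615,0.0287,0],[0.0726,0.0229,0],[0.0819,0.0144,0],[0.0886,0.0039,0],[0.0924,-0.0081,0],[0.0929,-0.0206,0],[0.0929,-0.0206,0]],"delta_rot":[[0,0,0],[0,0,0],[0,0,0],[0,0,0],[0,0,0],[0,0,0],[0,0,0],[0,0,0],[0,0,0],[0,0,0],[0,0,0],[0,0,0]],"jaw":[-1,-1,-1,-1,-1,-1,-1,-1,-1,-1,-1,-1]}'
python3 -c "
from h import *
post();arc(95,118.2,4)"
```

```text
time: 9.75
eef_pos: [0.5852, 0.0793, 0.108]
eef_rot: [2.221, 2.221, -0.001]
contact_force: [2.7, -2.2, 1.2]
finger_gap: 0.177
finger_force: 25.4
t 9.75 r 0.0364 ang 94.07 F [ 2.7 -2.2  1.2] pos [0.5852 0.0793 0.108 ] gap 0.177
[[-0.0007, -0.0048, 0], [-0.0018, -0.0095, 0], [-0.0034, -0.0141, 0], [-0.0055, -0.0185, 0]]
```

```bash
python3 -m pendant '{"translation":[[-0.0007,-0.0048,0],[-0.0018,-0.0095,0],[-0.0034,-0.0141,0],[-0.0055,-0.0185,0],[-0.0055,-0.0185,0],[-0.0055,-0.0185,0]],"delta_rot":[[0,0,0],[0,0,0],[0,0,0],[0,0,0],[0,0,0],[0,0,0]],"jaw":[-1,-1,-1,-1,-1,-1]}'
python3 -c "
from h import *
post()
c=arm.read_camera('wrist'); cv2.imwrite('pics/w5.png',cv2.resize(c['frame'][150:384,140:460],None,fx=2.4,fy=2.4))
print((proj(c,[[.5878,.0430,.104],[.5878+.036*np.cos(np.radians(118.2)),.043+.036*np.sin(np.radians(118.2)),.098]])-[140,150])*2.4)"
```

```text
time: 10.5
eef_pos: [0.5724, 0.0757, 0.1081]
eef_rot: [2.221, 2.221, 0.002]
contact_force: [3.9, -1.2, 0.0]
finger_gap: 0.176
finger_force: 25.4
t 10.5 r 0.0361 ang 115.24 F [ 3.9 -1.2  0. ] pos [0.5724 0.0757 0.1081] gap 0.176
[[329.8381801  337.78391903]
 [266.30849528 221.35608504]]
```

View pics/w5.png

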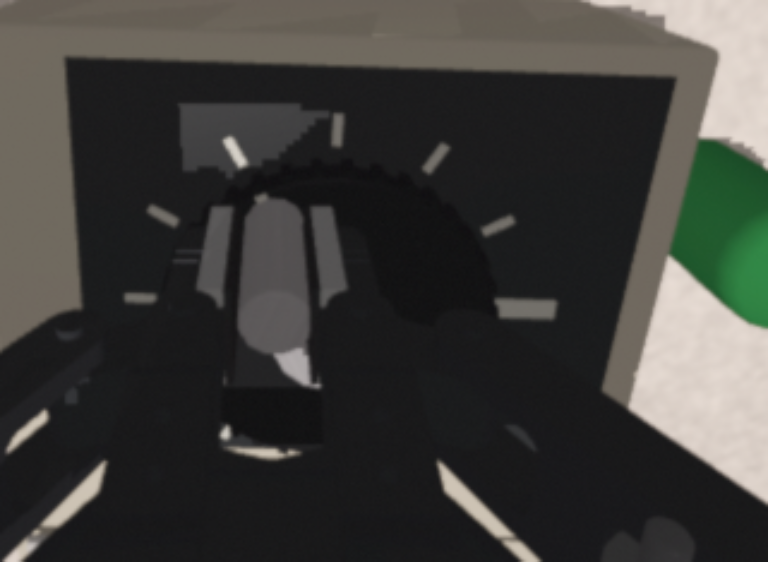

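The crop shows the dial's white pointer tick at (261,198), next to mark 8 at (246,165)–(228,138). Marks 9–12 and 6–7 are also visible, so I'll compute the dial angle against them.

Run:
```python
from h import *
c=arm.read_camera("wrist"); px=lambda L:(np.array(L)/2.4+[140,150])
# fit box pose from outer ends: 12 at 68, others at r unknown(59)
from scipy.optimize import least_squares
uv=px([(556,310),(514,219),(446,147),(338,114),(228,139),(149,208),(125,297)]); n=np.array([12,11,10,9,8,7,6])
m=cast(c,uv,.085)[:,:2]; r=np.array([.068]+[.0590]*6)
f=lambda p:(p[:2]+np.c_[r*np.cos(p[2]-np.radians(30*n)),r*np.sin(p[2]-np.radians(30*n))]-m).ravel()
s=least_squares(f,[.5878,.043,-.03]); print(s.x[:2],np.degrees(s.x[2]),abs(s.fun).max())
for q in [(261,198),(275,323)]:
    t=cast(c,px([q]),.098 if q[1]<300 else .14)[0,:2]; d=t-s.x[:2]; print(t,"r",np.hypot(*d),"box angle",np.degrees(np.arctan2(d[1],d[0])-s.x[2]))
```

```text
[0.58829207 0.04062662] -1.958543967274229 0.0007845733797569032
[0.56942948 0.08147999] r 0.04499772248689089 box angle 116.74199017074075
[0.57275846 0.07460186] r 0.03735786866851268 box angle 116.52860885722563
```

```bash
python3 -m pendant '{"translation":[[-0.0006,-0.0012,0],[-0.0013,-0.0024,0],[-0.0013,-0.0024,0],[-0.0013,-0.0024,0]],"delta_rot":[[0,0,0],[0,0,0],[0,0,0],[0,0,0]],"jaw":[-1,-1,-1,-1]}'
python3 -c "
from h import *
post(); arc(121.5,121.5-165,11);arc(-43.5,-43.5-165,11)"
```

```text
time: 11.1
eef_pos: [0.5711, 0.075, 0.1082]
eef_rot: [2.221, 2.221, 0.004]
contact_force: [6.8, 0.2, -1.7]
finger_gap: 0.176
finger_force: 25.3
t 11.1 r 0.0361 ang 117.57 F [ 6.8  0.2 -1.7] pos [0.5711 0.075  0.1082] gap 0.176
[[0.0051, 0.0114, 0], [0.0071, 0.0238, 0], [0.0057, 0.0363, 0], [0.0013, 0.048, 0], [-0.0061, 0.0581, 0], [-0.0158, 0.066, 0], [-0.0273, 0.0711, 0], [-0.0397, 0.0731, 0], [-0.0521, 0.0718, 0], [-0.0638, 0.0673, 0], [-0.074, 0.0599, 0]]
[[-0.0079, -0.0097, 0], [-0.013, -0.0212, 0], [-0.0149, -0.0336, 0], [-0.0136, -0.046, 0], [-0.0091, -0.0577, 0], [-0.0018, -0.0679, 0], [0.008, -0.0757, 0], [0.0194, -0.0808, 0], [0.0318, -0.0828, 0], [0.0442, -0.0815, 0], [0.0559, -0.077, 0]]
```

```bash
python3 -m pendant '{"translation":[[0.0051,0.0114,0],[0.0071,0.0238,0],[0.0057,0.0363,0],[0.0013,0.048,0],[-0.0061,0.0581,0],[-0.0158,0.066,0],[-0.0273,0.0711,0],[-0.0397,0.0731,0],[-0.0521,0.0718,0],[-0.0638,0.0673,0],[-0.074,0.0599,0],[-0.074,0.0599,0]],"delta_rot":[[0,0,0],[0,0,0],[0,0,0],[0,0,0],[0,0,0],[0,0,0],[0,0,0],[0,0,0],[0,0,0],[0,0,0],[0,0,0],[0,0,0]],"jaw":[-1,-1,-1,-1,-1,-1,-1,-1,-1,-1,-1,-1]}'
python3 -c "
from h import *
post()"
```

```text
time: 12.6
eef_pos: [0.6137, 0.0175, 0.1082]
eef_rot: [-2.222, -2.221, 0.004]
contact_force: [-1.3, -1.2, 4.1]
finger_gap: 0.175
finger_force: 25.8
t 12.6 r 0.0364 ang -44.54 F [-1.3 -1.2  4.1] pos [0.6137 0.0175 0.1082] gap 0.175
```

```bash
python3 -m pendant '{"translation":[[-0.0079,-0.0097,0],[-0.013,-0.0212,0],[-0.0149,-0.0336,0],[-0.0136,-0.046,0],[-0.0091,-0.0577,0],[-0.0018,-0.0679,0],[0.008,-0.0757,0],[0.0194,-0.0808,0],[0.0318,-0.0828,0],[0.0442,-0.0815,0],[0.0559,-0.077,0],[0.0559,-0.077,0]],"delta_rot":[[0,0,0],[0,0,0],[0,0,0],[0,0,0],[0,0,0],[0,0,0],[0,0,0],[0,0,0],[0,0,0],[0,0,0],[0,0,0],[0,0,0]],"jaw":[-1,-1,-1,-1,-1,-1,-1,-1,-1,-1,-1,-1]}'
python3 -c "
from h import *
post(); arc(-208.5,-298.5,9)"
```

```text
time: 14.1
eef_pos: [0.5568, 0.0617, 0.108]
eef_rot: [-2.22, -2.222, 0.001]
contact_force: [2.6, -2.1, 3.2]
finger_gap: 0.185
finger_force: 25.7
t 14.1 r 0.0362 ang 148.89 F [ 2.6 -2.1  3.2] pos [0.5568 0.0617 0.108 ] gap 0.185
[[0.007, 0.0046, 0], [0.013, 0.0104, 0], [0.018, 0.0171, 0], [0.0218, 0.0246, 0], [0.0241, 0.0326, 0], [0.0251, 0.0409, 0], [0.0246, 0.0493, 0], [0.0226, 0.0574, 0], [0.0193, 0.0651, 0]]
```

```bash
python3 -m pendant '{"translation":[[0.007,0.0046,0],[0.013,0.0104,0],[0.018,0.0171,0],[0.0218,0.0246,0],[0.0241,0.0326,0],[0.0251,0.0409,0],[0.0246,0.0493,0],[0.0226,0.0574,0],[0.0226,0.0574,0],[0.0226,0.0574,0]],"delta_rot":[[0,0,0],[0,0,0],[0,0,0],[0,0,0],[0,0,0],[0,0,0],[0,0,0],[0,0,0],[0,0,0],[0,0,0]],"jaw":[-1,-1,-1,-1,-1,-1,-1,-1,-1,-1]}'
python3 -c "
from h import *
post();arc(70,58,2)"
```

```text
time: 15.35
eef_pos: [0.5986, 0.0781, 0.1079]
eef_rot: [-2.22, -2.22, 0.004]
contact_force: [-1.8, -2.3, 6.1]
finger_gap: 0.174
finger_force: 25.9
t 15.35 r 0.0367 ang 72.83 F [-1.8 -2.3  6.1] pos [0.5986 0.0781 0.1079] gap 0.174
[[-0.002, 0.0046, 0], [-0.0044, 0.009, 0]]
```

```bash
python3 -m pendant '{"translation":[[-0.0016,0.0037,0],[-0.0033,0.0075,0],[-0.005,0.0108,0],[-0.005,0.0108,0],[-0.005,0.0108,0],[-0.005,0.0108,0]],"delta_rot":[[0,0,0],[0,0,0],[0,0,0],[0,0,0],[0,0,0],[0,0,0]],"jaw":[-1,-1,-1,-1,-1,-1]}'
python3 -c "
from h import *
post()
c=arm.read_camera('wrist'); cv2.imwrite('pics/w6.png',cv2.resize(c['frame'][150:384,140:460],None,fx=2.4,fy=2.4))"
```

```text
time: 16.1
eef_pos: [0.606, 0.075, 0.1078]
eef_rot: [-2.218, -2.219, 0.004]
contact_force: [-3.3, -0.8, 6.9]
finger_gap: 0.174
finger_force: 26.0
t 16.1 r 0.0368 ang 60.31 F [-3.3 -0.8  6.9] pos [0.606  0.075  0.1078] gap 0.174
```

View pics/w6.png

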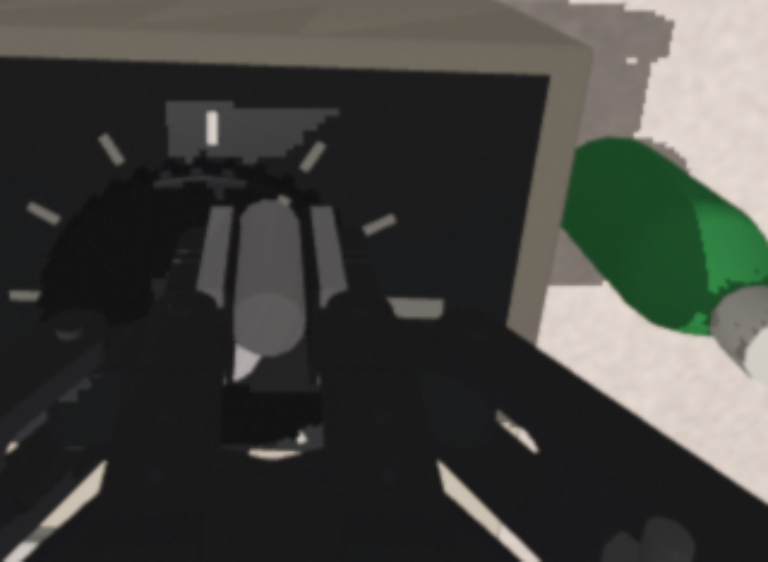

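The pointer tick is at (284,200), just short of mark 10 at (306,166)–(322,144). I'll run the same angle computation.

Run:
```python
from h import *
from scipy.optimize import least_squares
c=arm.read_camera("wrist"); px=lambda L:(np.array(L)/2.4+[140,150])
uv=px([(443,309),(395,219),(322,144),(212,112),(102,137),(29,206),(9,296)]); n=np.array([12,11,10,9,8,7,6])
m=cast(c,uv,.085)[:,:2]; r=np.array([.068]+[.0590]*6)
f=lambda p:(p[:2]+np.c_[r*np.cos(p[2]-np.radians(30*n)),r*np.sin(p[2]-np.radians(30*n))]-m).ravel()
s=least_squares(f,[.5878,.043,-.03]); print(s.x[:2],np.degrees(s.x[2]),abs(s.fun).max())
for q in [(284,200),(269,323)]:
    t=cast(c,px([q]),.098 if q[1]<300 else .14)[0,:2]; d=t-s.x[:2]; print(t,"r",np.hypot(*d),"box angle",np.degrees(np.arctan2(d[1],d[0])-s.x[2]))
```

```text
[0.58791094 0.04049467] -1.8796311367595862 0.0008927637631354068
[0.608964   0.08034357] r 0.045068461844088976 box angle 64.03114245694485
[0.60541161 0.07407628] r 0.037868171877547166 box angle 64.3538782227088
```

```bash
python3 -m pendant '{"translation":[[-0.0008,0.0013,0],[-0.0016,0.0026,0],[-0.0016,0.0026,0],[-0.0016,0.0026,0]],"delta_rot":[[0,0,0],[0,0,0],[0,0,0],[0,0,0]],"jaw":[-1,-1,-1,-1]}'
python3 -c "
from h import *
post(); arc(57,117,12)"
```

```text
time: 16.7
eef_pos: [0.6075, 0.0741, 0.1078]
eef_rot: [-2.218, -2.218, 0.005]
contact_force: [-5.2, 0.5, 7.4]
finger_gap: 0.18
finger_force: 26.1
t 16.7 r 0.0369 ang 57.63 F [-5.2  0.5  7.4] pos [0.6075 0.0741 0.1078] gap 0.18
[[0.0021, -0.0036, 0], [0.0039, -0.0074, 0], [0.0054, -0.0113, 0], [0.0065, -0.0153, 0], [0.0073, -0.0195, 0], [0.0077, -0.0236, 0], [0.0077, -0.0278, 0], [0.0074, -0.032, 0], [0.0067, -0.0361, 0], [0.0056, -0.0402, 0], [0.0042, -0.0441, 0], [0.0025, -0.0479, 0]]
```

```bash
python3 -m pendant '{"translation":[[0.0021,-0.0036,0],[0.0039,-0.0074,0],[0.0054,-0.0113,0],[0.0065,-0.0153,0],[0.0073,-0.0195,0],[0.0077,-0.0236,0],[0.0077,-0.0278,0],[0.0074,-0.032,0],[0.0067,-0.0361,0],[0.0056,-0.0402,0],[0.0042,-0.0441,0],[0.0025,-0.0479,0]],"delta_rot":[[0,0,0],[0,0,0],[0,0,0],[0,0,0],[0,0,0],[0,0,0],[0,0,0],[0,0,0],[0,0,0],[0,0,0],[0,0,0],[0,0,0]],"jaw":[-1,-1,-1,-1,-1,-1,-1,-1,-1,-1,-1,-1]}'
python3 -c "
from h import *
post(); arc(117,141,8);arc(141,165,8);arc(165,189,8);arc(189,213,8);arc(213,237,8)"
```

```text
time: 18.2
eef_pos: [0.5741, 0.0757, 0.1082]
eef_rot: [-2.221, -2.221, -0.002]
contact_force: [3.5, 5.0, 1.9]
finger_gap: 0.177
finger_force: 25.6
t 18.2 r 0.0355 ang 112.71 F [3.5 5.  1.9] pos [0.5741 0.0757 0.1082] gap 0.177
[[-0.0012, -0.0022, 0], [-0.0025, -0.0044, 0], [-0.0039, -0.0064, 0], [-0.0055, -0.0084, 0], [-0.0071, -0.0103, 0], [-0.0088, -0.0121, 0], [-0.0107, -0.0139, 0], [-0.0126, -0.0155, 0]]
[[-0.002, -0.0015, 0], [-0.0041, -0.003, 0], [-0.0062, -0.0043, 0], [-0.0084, -0.0055, 0], [-0.0107, -0.0065, 0], [-0.013, -0.0075, 0], [-0.0154, -0.0083, 0], [-0.0178, -0.0091, 0]]
[[-0.0024, -0.0006, 0], [-0.0049, -0.001, 0], [-0.0074, -0.0014, 0], [-0.0099, -0.0016, 0], [-0.0124, -0.0016, 0], [-0.0149, -0.0016, 0], [-0.0174, -0.0014, 0], [-0.0199, -0.001, 0]]
[[-0.0025, 0.0005, 0], [-0.0049, 0.001, 0], [-0.0073, 0.0018, 0], [-0.0097, 0.0026, 0], [-0.012, 0.0036, 0], [-0.0143, 0.0046, 0], [-0.0165, 0.0058, 0], [-0.0186, 0.0072, 0]]
[[-0.0021, 0.0014, 0], [-0.0041, 0.003, 0], [-0.006, 0.0046, 0], [-0.0078, 0.0063, 0], [-0.0095, 0.0081, 0], [-0.0112, 0.01, 0], [-0.0127, 0.012, 0], [-0.0141, 0.0141, 0]]
```

```bash
python3 -m pendant '{"translation":[[-0.0012,-0.0022,0],[-0.0025,-0.0044,0],[-0.0039,-0.0064,0],[-0.0055,-0.0084,0],[-0.0055,-0.0084,0]],"delta_rot":[[0,0,0],[0,0,0],[0,0,0],[0,0,0],[0,0,0]],"jaw":[-1,-1,-1,-1,-1]}'
python3 -c "
from h import *
post(); arc(129,141,4)"
```

```text
time: 18.82
eef_pos: [0.5671, 0.0715, 0.1082]
eef_rot: [-2.22, -2.22, 0.0]
contact_force: [0.0, 5.4, 5.4]
finger_gap: 0.176
finger_force: 25.9
t 18.825 r 0.0353 ang 125.97 F [0.  5.4 5.4] pos [0.5671 0.0715 0.1082] gap 0.176
[[-0.0016, -0.0019, 0], [-0.0034, -0.0037, 0], [-0.0052, -0.0055, 0], [-0.0071, -0.0071, 0]]
```

```bash
python3 -m pendant '{"translation":[[-0.0016,-0.0019,0],[-0.0034,-0.0037,0],[-0.0052,-0.0055,0],[-0.0071,-0.0071,0],[-0.0071,-0.0071,0]],"delta_rot":[[0,0,0],[0,0,0],[0,0,0],[0,0,0],[0,0,0]],"jaw":[-1,-1,-1,-1,-1]}'
python3 -c "
from h import *
post(); arc(141,153,4)"
```

```text
time: 19.45
eef_pos: [0.5613, 0.0663, 0.1081]
eef_rot: [-2.219, -2.22, 0.001]
contact_force: [-1.0, 4.8, 5.7]
finger_gap: 0.176
finger_force: 25.9
t 19.45 r 0.0353 ang 138.72 F [-1.   4.8  5.7] pos [0.5613 0.0663 0.1081] gap 0.176
[[-0.002, -0.0015, 0], [-0.0041, -0.003, 0], [-0.0062, -0.0043, 0], [-0.0084, -0.0055, 0]]
```

```bash
python3 -m pendant '{"translation":[[-0.002,-0.0015,0],[-0.0041,-0.003,0],[-0.0062,-0.0043,0],[-0.0084,-0.0055,0],[-0.0084,-0.0055,0]],"delta_rot":[[0,0,0],[0,0,0],[0,0,0],[0,0,0],[0,0,0]],"jaw":[-1,-1,-1,-1,-1]}'
python3 -c "
from h import *
post(); arc(153,165,4)"
```

```text
time: 20.08
eef_pos: [0.5567, 0.0598, 0.1081]
eef_rot: [-2.219, -2.219, 0.003]
contact_force: [-1.8, 4.2, 7.6]
finger_gap: 0.179
finger_force: 26.0
t 20.075 r 0.0353 ang 151.52 F [-1.8  4.2  7.6] pos [0.5567 0.0598 0.1081] gap 0.179
[[-0.0023, -0.0011, 0], [-0.0046, -0.002, 0], [-0.007, -0.0029, 0], [-0.0094, -0.0036, 0]]
```

```bash
python3 -m pendant '{"translation":[[-0.0023,-0.0011,0],[-0.0046,-0.002,0],[-0.007,-0.0029,0],[-0.0094,-0.0036,0],[-0.0094,-0.0036,0]],"delta_rot":[[0,0,0],[0,0,0],[0,0,0],[0,0,0],[0,0,0]],"jaw":[-1,-1,-1,-1,-1]}'
python3 -c "
from h import *
post(); arc(165,177,4)"
```

```text
time: 20.7
eef_pos: [0.5538, 0.0526, 0.1081]
eef_rot: [-2.219, -2.219, 0.004]
contact_force: [-2.7, 4.5, 8.3]
finger_gap: 0.179
finger_force: 26.1
t 20.7 r 0.0354 ang 164.29 F [-2.7  4.5  8.3] pos [0.5538 0.0526 0.1081] gap 0.179
[[-0.0024, -0.0006, 0], [-0.0049, -0.001, 0], [-0.0074, -0.0014, 0], [-0.0099, -0.0016, 0]]
```

```bash
python3 -m pendant '{"translation":[[-0.0024,-0.0006,0],[-0.0049,-0.001,0],[-0.0074,-0.0014,0],[-0.0099,-0.0016,0],[-0.0099,-0.0016,0]],"delta_rot":[[0,0,0],[0,0,0],[0,0,0],[0,0,0],[0,0,0]],"jaw":[-1,-1,-1,-1,-1]}'
python3 -c "
from h import *
post(); arc(177,189,4)"
```

```text
time: 21.32
eef_pos: [0.5524, 0.0449, 0.1081]
eef_rot: [-2.219, -2.219, 0.005]
contact_force: [-3.2, 2.3, 7.2]
finger_gap: 0.18
finger_force: 26.1
t 21.325 r 0.0354 ang 176.99 F [-3.2  2.3  7.2] pos [0.5524 0.0449 0.1081] gap 0.18
[[-0.0025, -0.0001, 0], [-0.005, 0.0, 0], [-0.0075, 0.0002, 0], [-0.01, 0.0005, 0]]
```

```bash
python3 -m pendant '{"translation":[[-0.0025,-0.0001,0],[-0.005,0,0],[-0.0075,0.0002,0],[-0.01,0.0005,0],[-0.01,0.0005,0]],"delta_rot":[[0,0,0],[0,0,0],[0,0,0],[0,0,0],[0,0,0]],"jaw":[-1,-1,-1,-1,-1]}'
python3 -c "
from h import *
post(); arc(189,201,4)"
```

```text
time: 21.95
eef_pos: [0.5528, 0.0371, 0.1081]
eef_rot: [-2.219, -2.22, 0.005]
contact_force: [-3.9, 1.4, 7.9]
finger_gap: 0.176
finger_force: 26.1
t 21.95 r 0.0355 ang -170.4 F [-3.9  1.4  7.9] pos [0.5528 0.0371 0.1081] gap 0.176
[[-0.0025, 0.0005, 0], [-0.0049, 0.001, 0], [-0.0073, 0.0018, 0], [-0.0097, 0.0026, 0]]
```

```bash
python3 -m pendant '{"translation":[[-0.0025,0.0005,0],[-0.0049,0.001,0],[-0.0073,0.0018,0],[-0.0097,0.0026,0],[-0.0097,0.0026,0]],"delta_rot":[[0,0,0],[0,0,0],[0,0,0],[0,0,0],[0,0,0]],"jaw":[-1,-1,-1,-1,-1]}'
python3 -c "
from h import *
post(); arc(201,213,4)"
```

```text
time: 22.58
eef_pos: [0.5551, 0.0291, 0.1081]
eef_rot: [-2.22, -2.22, 0.006]
contact_force: [-2.8, -0.0, 7.4]
finger_gap: 0.176
finger_force: 26.0
t 22.575 r 0.0355 ang -156.91 F [-2.8 -0.   7.4] pos [0.5551 0.0291 0.1081] gap 0.176
[[-0.0023, 0.001, 0], [-0.0046, 0.002, 0], [-0.0068, 0.0032, 0], [-0.0089, 0.0046, 0]]
```

```bash
python3 -m pendant '{"translation":[[-0.0023,0.001,0],[-0.0046,0.002,0],[-0.0068,0.0032,0],[-0.0089,0.0046,0],[-0.0089,0.0046,0]],"delta_rot":[[0,0,0],[0,0,0],[0,0,0],[0,0,0],[0,0,0]],"jaw":[-1,-1,-1,-1,-1]}'
python3 -c "
from h import *
post(); arc(213,225,4)"
```

```text
time: 23.2
eef_pos: [0.5562, 0.0254, 0.1079]
eef_rot: [-2.215, -2.215, 0.006]
contact_force: [-8.8, 8.7, 12.1]
finger_gap: 0.182
finger_force: 26.7
t 23.2 r 0.0362 ang -150.89 F [-8.8  8.7 12.1] pos [0.5562 0.0254 0.1079] gap 0.182
[[-0.0021, 0.0014, 0], [-0.0041, 0.003, 0], [-0.006, 0.0046, 0], [-0.0078, 0.0063, 0]]
```

```bash
python3 -m pendant '{"translation":[[0.0025,-0.0013,0],[0.0047,-0.0026,0],[0.0047,-0.0026,0]],"delta_rot":[[0,0,0],[0,0,0],[0,0,0]],"jaw":[-1,-1,-1]}'
python3 -c "
from h import *
post()
c=arm.read_camera('wrist'); t=arm.read_camera('top')
print(proj(c,[[.585,-.0365,.097],[.5853,-.0265,.097]]),proj(t,[[.585,-.0365,.097],[.5853,-.0265,.097]]))
a=cv2.resize(c['frame'],None,fx=1.04,fy=1.04); b=cv2.resize(t['frame'][150:200,230:270],None,fx=6,fy=6,interpolation=cv2.INTER_CUBIC)
o=np.zeros((400,800,3),np.uint8); o[:a.shape[0],:a.shape[1]]=a; o[:300,550:790]=b; cv2.imwrite('pics/w7.png',o)"
```

```text
time: 23.58
eef_pos: [0.5558, 0.027, 0.108]
eef_rot: [-2.218, -2.219, 0.006]
contact_force: [-3.9, 0.7, 8.5]
finger_gap: 0.177
finger_force: 26.2
t 23.575 r 0.0358 ang -153.34 F [-3.9  0.7  8.5] pos [0.5558 0.027  0.108 ] gap 0.177
[[294.90450152 321.03457613]
 [296.0652197  309.45782644]] [[267.41827821 172.12665402]
 [264.86545766 172.08565985]]
```

View pics/w7.png

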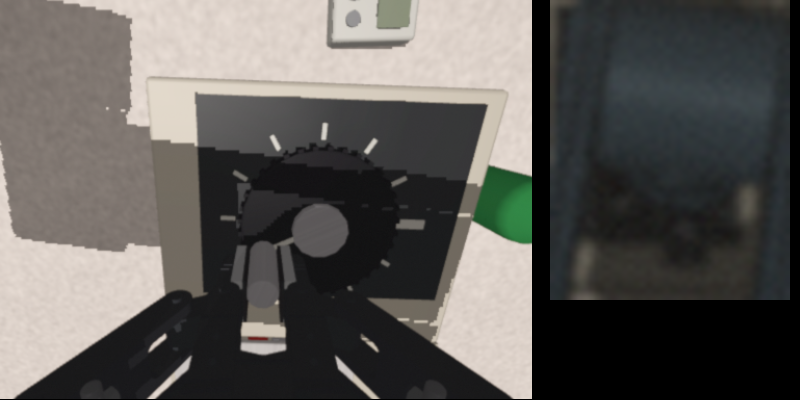

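The pin is hidden behind the fingers, and the post is at (262,275) with the load relieved. I'll release, lift and check the pin.

```bash
python3 -m pendant '{"translation":[[0,0,0],[0,0,0],[0,0,0],[0,0,0],[0,0,-0.05],[0,0,-0.11],[0,0,-0.18],[0,0,-0.25],[-0.02,0,-0.28],[-0.02,0,-0.28],[-0.02,0,-0.28]],"delta_rot":[[0,0,0],[0,0,0],[0,0,0],[0,0,0],[0,0,0],[0,0,0],[0,0,0],[0,0,0],[0,0,0],[0,0,0],[0,0,0]],"jaw":[1,1,1,1,1,1,1,1,1,1,1]}'
python3 -c "
from h import *
post()
c=arm.read_camera('wrist'); cv2.imwrite('pics/w8.png',c['frame'])
hsv=cv2.cvtColor(c['frame'],cv2.COLOR_BGR2HSV); 
for L,p in [('locked',[.585,-.0365,.097]),('dropped',[.5853,-.0265,.097])]: print(L,proj(c,[p]))
m=cv2.inRange(hsv,(10,120,50),(30,255,255)); n,_,st,ce=cv2.connectedComponentsWithStats(m)
for s,q in zip(st[1:],ce[1:]):
    if s[4]>8: print(s,q,cast(c,[q],.097))
"
```

```text
time: 25.05
eef_pos: [0.5579, 0.012, 0.3165]
eef_rot: [-2.22, -2.22, 0.002]
contact_force: [-0.4, -0.6, 0.4]
finger_gap: 1.001
finger_force: 0.0
t 25.05 r 0.043 ang -134.0 F [-0.4 -0.6  0.4] pos [0.5579 0.012  0.3165] gap 1.001
locked [[272.71430077 200.76375444]]
dropped [[273.09599365 194.03842654]]
[269 191   8   7  47] [273.04255319 193.76595745] [[ 0.58521567 -0.02609845  0.097     ]]
```

View pics/w8.png

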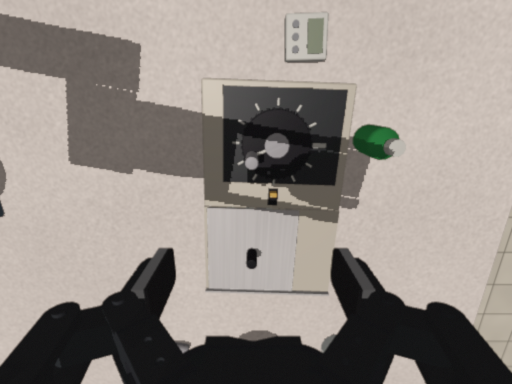

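The view shows the brass pin at (273,194), which casts to y = -0.026. That is 10 mm towards the dial, so the bolt has dropped. The cover post is at (252,258); next I locate it.

Run:
```python
from h import *
c=arm.read_camera("wrist"); g=c["frame"].max(2); roi=g[235:285,235:275]
n,_,st,ce=cv2.connectedComponentsWithStats((roi<45).astype(np.uint8))
for s in st[1:]:
    if s[4]>20:
        x,y,w,h,a=s; x+=235;y+=235; print(x,y,w,h,a)
        print("far edge top",cast(c,[(x+w/2-.5,y+h-1)],.126)[0]+[0,.008,0],"near edge base",cast(c,[(x+w/2-.5,y)],.09)[0]+[0,-.008,0])
rows([.5547,-.121,.112],90)
```

```text
248 249 9 19 145
far edge top [ 0.55559954 -0.11725782  0.126     ] near edge base [ 0.55537466 -0.12510887  0.09      ]
pos [0.5578 0.0122 0.3161] yaw 90.01 shift [-0.1779 -0.0032  0.272 ] dz 0.0002
```

```bash
python3 -m pendant '{"translation":[[-0.06,-0.003,0],[-0.12,-0.003,0],[-0.177,-0.003,0.04],[-0.177,-0.003,0.11],[-0.177,-0.003,0.18],[-0.177,-0.003,0.24],[-0.177,-0.003,0.275],[-0.177,-0.003,0.288],[-0.177,-0.003,0.288],[-0.177,-0.003,0.288]],"delta_rot":[[0,0,0],[0,0,0],[0,0,0],[0,0,0],[0,0,0],[0,0,0],[0,0,0],[0,0,0],[0,0,0],[0,0,0]],"jaw":[1,1,1,1,1,1,1,1,1,1]}'
python3 -c "
from h import *
post()
c=arm.read_camera('wrist'); cv2.imwrite('pics/w9.png',c['frame'])"
```

```text
time: 26.4
eef_pos: [0.5572, -0.1213, 0.1033]
eef_rot: [2.22, 2.22, 0.001]
contact_force: [-0.3, -0.3, -0.1]
finger_gap: 1.001
finger_force: 0.0
t 26.4 r 0.1671 ang -100.54 F [-0.3 -0.3 -0.1] pos [ 0.5572 -0.1213  0.1033] gap 1.001
```

View pics/w9.png

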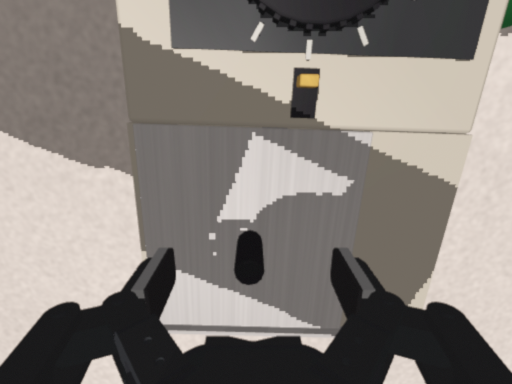

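The cover post at (249,258) is between the fingers and the pin sits at the dial end of its slot at (309,80). I'll close on the post and slide.

```bash
python3 -m pendant '{"translation":[[0,-0.0025,0.004],[0,-0.0025,0.004],[0,-0.0025,0.004],[0,-0.0025,0.004],[0,-0.0025,0.004],[0,-0.0025,0.004],[0,-0.0025,0.004]],"delta_rot":[[0,0,0],[0,0,0],[0,0,0],[0,0,0],[0,0,0],[0,0,0],[0,0,0]],"jaw":[-1,-1,-1,-1,-1,-1,-1]}' 25
python3 -m pendant '{"translation":[[-0.0001,0.004,0],[-0.0003,0.008,0],[-0.0004,0.012,0],[-0.0005,0.016,0],[-0.0005,0.016,0]],"delta_rot":[[0,0,0],[0,0,0],[0,0,0],[0,0,0],[0,0,0]],"jaw":[-1,-1,-1,-1,-1]}'
```

```text
time: 27.32
eef_pos: [0.5551, -0.1211, 0.0994]
eef_rot: [2.221, 2.221, 0.001]
contact_force: [3.4, 1.4, 0.6]
finger_gap: 0.172
finger_force: 25.7
time: 27.95
eef_pos: [0.5666, -0.1215, 0.0993]
eef_rot: [2.221, 2.222, -0.0]
contact_force: [-1.3, 0.6, 4.1]
finger_gap: 0.175
finger_force: 26.1
```

```bash
python3 -m pendant '{"translation":[[-0.0003,0.01,0],[-0.0007,0.02,0],[-0.001,0.03,0],[-0.0013,0.04,0],[-0.0017,0.05,0],[-0.002,0.06,0],[-0.0023,0.07,0],[-0.0026,0.078,0],[-0.0029,0.086,0],[-0.003,0.09,0],[-0.003,0.09,0]],"delta_rot":[[0,0,0],[0,0,0],[0,0,0],[0,0,0],[0,0,0],[0,0,0],[0,0,0],[0,0,0],[0,0,0],[0,0,0],[0,0,0]],"jaw":[-1,-1,-1,-1,-1,-1,-1,-1,-1,-1,-1]}'
```

```text
time: 29.32
eef_pos: [0.6343, -0.1238, 0.0993]
eef_rot: [2.221, 2.221, 0.0]
contact_force: [-0.2, -0.1, 5.3]
finger_gap: 0.172
finger_force: 26.1
```

```bash
python3 -m pendant '{"translation":[[0,0.003,0],[-0.0002,0.006,0],[-0.0002,0.006,0],[-0.0002,0.006,0]],"delta_rot":[[0,0,0],[0,0,0],[0,0,0],[0,0,0]],"jaw":[-1,-1,-1,-1]}'
```

```text
time: 29.82
eef_pos: [0.6351, -0.1238, 0.0993]
eef_rot: [-2.218, -2.218, 0.007]
contact_force: [-11.4, -0.5, 11.8]
finger_gap: 0.179
finger_force: 27.0
```

```bash
python3 -m pendant '{"translation":[[0,-0.0045,0],[0,-0.0045,0],[0,-0.0045,0],[0,-0.0045,0],[0,-0.0045,0],[0,-0.0045,0],[0,-0.0045,-0.05],[0,-0.0045,-0.12],[0,-0.0045,-0.2],[0,-0.0045,-0.26],[0,-0.0045,-0.26],[0,-0.0045,-0.26]],"delta_rot":[[0,0,0],[0,0,0],[0,0,0],[0,0,0],[0,0,0],[0,0,0],[0,0,0],[0,0,0],[0,0,0],[0,0,0],[0,0,0],[0,0,0]],"jaw":[-1,1,1,1,1,1,1,1,1,1,1,1]}'
python3 -c "
from h import *
c=arm.read_camera('wrist'); cv2.imwrite('pics/w10.png',c['frame']); post()
g=c['frame'].max(2); p=proj(c,[[.635,-.124,.108]])[0].astype(int); print(p)
x0,y0=p-[25,25]; n,_,st,ce=cv2.connectedComponentsWithStats((g[y0:y0+50,x0:x0+50]<45).astype(np.uint8))
for s in st[1:]:
    if s[4]>20:
        x,y,w,h,a=s; x+=x0;y+=y0; print(x,y,w,h,a,cast(c,[(x+w/2-.5,y+h-1)],.126)[0]+[0,.008,0],cast(c,[(x+w/2-.5,y)],.09)[0]+[0,-.008,0])
"
```

```text
time: 31.32
eef_pos: [0.6348, -0.1237, 0.2935]
eef_rot: [-2.221, -2.221, 0.0]
contact_force: [0.0, 0.3, -1.0]
finger_gap: 0.995
finger_force: 0.0
t 31.375 r 0.173 ang -74.36 F [ 0.5 -0.6 -0.2] pos [ 0.6344 -0.1236  0.2926] gap 1.001
[253 173]
247 167 13 17 171 [ 0.63444033 -0.12335731  0.126     ] [ 0.63442586 -0.12818051  0.09      ]
```

View pics/w10.png

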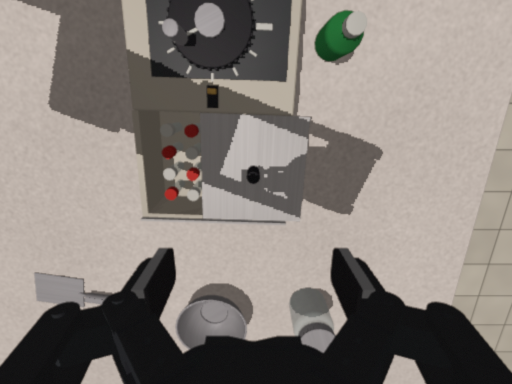

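The cover is fully open, its post at (253,175) and the samples in view. The bolt is still dropped, the dropper is unmoved, and the hand is clear.

```bash
python3 -c "
from bench import arm
print(arm.sign_off())"
```

```text
the job is handed in; nothing more can be done
None
```

The lockbox is open: the dial was worked to 8 and 10 until the bolt dropped, the cover slid to its end stop and was released, nothing around the box was touched, and the job was handed in at about 31 s of the 72 s allowed.

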